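# Put away the titration bottles, jars and weight

## Task

The titration is finished: put the loose things on the bench away where they belong. Stand both amber bottles with teal caps in the teal tray, both clear jars with orange caps in the white tray, and the steel balance weight in the wooden tray, each upright and flat on the tray floor, and leave the white crucible and the blue cup where they stand.

Things in the scene. Friction and masses are not known exactly. Their poses are not given: they have to be found in the camera images.
- amber_a: First of two alike: small amber glass bottle with a paper label and a teal (blue-green) screw cap, standing upright; 80 mm tall: round body 38 mm across up to 43 mm above its foot, then a shoulder and neck, and the cap 30 mm across from 55 to 80 mm (grip it by the cap); about 90 g. Origin: centre of its underside; z up its axis. Belongs in the teal tray.
- amber_b: Second of two alike: small amber glass bottle with a paper label and a teal (blue-green) screw cap, standing upright; 80 mm tall: round body 38 mm across up to 43 mm above its foot, then a shoulder and neck, and the cap 30 mm across from 55 to 80 mm (grip it by the cap); about 90 g. Origin: centre of its underside; z up its axis. Belongs in the teal tray.
- clear_a: First of two alike: squat clear glass sample jar with an orange screw cap, standing upright; 50 mm tall: round glass body 42 mm across up to 33 mm, cap 44 mm across from 33 to 50 mm (grip it by the cap); about 80 g. Origin: centre of its underside; z up its axis. Belongs in the white tray.
- clear_b: Second of two alike: squat clear glass sample jar with an orange screw cap, standing upright; 50 mm tall: round glass body 42 mm across up to 33 mm, cap 44 mm across from 33 to 50 mm (grip it by the cap); about 80 g. Origin: centre of its underside; z up its axis. Belongs in the white tray.
- weight: Polished steel balance weight, standing upright; 60 mm tall: cylinder 32 mm across up to 44 mm above its foot (grip it there), then a narrow neck and a knob 18 mm across from 53 to 60 mm; about 250 g. Origin: centre of its underside; z up its axis. Belongs in the wooden tray.
- teal_tray: Teal (blue-green) plastic tray, open, shallow and rectangular, fixed to the bench: outside 95 mm along its x, 140 mm along its y, 18 mm high; walls and floor 4 mm thick (inside 87 by 132 mm). Empty at the start. Origin: centre of its underside, on the bench; z up. Takes both amber bottles.
- white_tray: White plastic tray, open, shallow and rectangular, fixed to the bench: outside 95 mm along its x, 140 mm along its y, 18 mm high; walls and floor 4 mm thick (inside 87 by 132 mm). Empty at the start. Origin: centre of its underside, on the bench; z up. Takes both clear jars.
- wood_tray: Pale wooden tray, open, shallow and rectangular, fixed to the bench: outside 95 mm along its x, 140 mm along its y, 18 mm high; walls and floor 4 mm thick (inside 87 by 132 mm). Empty at the start. Origin: centre of its underside, on the bench; z up. Takes the steel weight.
- crucible: White porcelain crucible, a round open cup 50 mm across at the rim and 35 mm tall, loose, standing among the things to sort; it stays where it is. Origin: centre of its underside.
- cup: Blue plastic cup, round and open, 44 mm across at the rim and 48 mm tall, loose, standing among the things to sort; it stays where it is. Origin: centre of its underside.
Things that resemble listed ones, but are neither listed nor needed, are in the scene too. Several things look just like the white_tray: the one meant starts farthest to the robot's right.

How it is judged:
At the end, for the whole second after the job is handed in: Both amber bottles stand in the teal tray, both clear jars in the white tray and the weight in the wooden tray: each with its underside centre inside the tray walls and less than 9 mm above the bench (the tray floor is at 4 mm), upright to 0.12 rad, and at rest (x of amber_a in the frame of teal_tray between -0.043 and 0.043 m and y of amber_a in the frame of teal_tray between -0.066 and 0.066 m and z of each of amber_a, amber_b in the frame of teal_tray below 0.009 m and angle between each of amber_a, amber_b, clear_a, clear_b, weight's own z axis and vertical below 0.12 rad and linear speed of each of amber_a, amber_b, clear_a, clear_b, weight below 0.02 m/s and angular speed of each of amber_a, amber_b, clear_a, clear_b, weight below 0.3 rad/s and x of amber_b in the frame of teal_tray between -0.043 and 0.043 m and y of amber_b in the frame of teal_tray between -0.066 and 0.066 m and x of clear_a in the frame of white_tray between -0.043 and 0.043 m and y of clear_a in the frame of white_tray between -0.066 and 0.066 m and z of each of clear_a, clear_b in the frame of white_tray below 0.009 m and x of clear_b in the frame of white_tray between -0.043 and 0.043 m and y of clear_b in the frame of white_tray between -0.066 and 0.066 m and x of weight in the frame of wood_tray between -0.043 and 0.043 m and y of weight in the frame of wood_tray between -0.066 and 0.066 m and z of weight in the frame of wood_tray below 0.009 m); the robot touches nothing.
It fails at once if the white crucible is shifted by more than 20 mm (distance of crucible from where it was at the start of the episode above 0.02 m).
It fails at once if the blue cup is shifted by more than 20 mm (distance of cup from where it was at the start of the episode above 0.02 m).
It also fails if it takes over 112 s, if anything falls off the work surface, if the arm or the gripper's body presses on something with over 40 N, if the wrist force passes 120 N, or if a joint passes its speed limit or range.

## Robot

A 6-joint arm with a two-finger parallel gripper is mounted at the origin on the work surface. World frame = base frame: x ahead of the robot, y to its left, z up, the work surface at z = 0. Lengths are in m, angles in rad, forces in N, time in s.
With the tool pointing down it reaches from about 0.375 to 0.9 m from the base axis. Payload 3.1 kg.
Tool frame: the origin (TCP) lies on the centre line of the jaws, within the pads' length; the fingertips stand 14 mm ahead of it and the grasp point (between the pads) lies 5 mm behind it; z points along the fingers, y is the line along which they close (so a half turn about z gives the same grasp; the last joint's range is limited). The gripper opens to 87 mm and grips with 3 to 60 N. Pads are 19 mm wide; open, the fingers measure 117 mm over their backs; the gripper's body (75 mm by 190 mm) begins 51 mm behind the grasp point.
Start: joints at [-1.373, 0.527, 1.433, -0, 1.181, -0.178], TCP at [0.23, -0.581, 0.237] pointing down, gripper open.
Joint ranges: [-3.08, 3.08], [-0.75, 2.2], [0.22, 2.44], [-1.43, 4.57], [0, 2.65], [-2.85, 2.85]. Speed limits (rad/s): [2.79, 2.79, 3.14, 3.14, 3.14, 3.14].

## Interface

Orientations are given as a unit quaternion [x, y, z, w].
In Python, from rig import robot gives the robot as it stands.
- The arm moves only by the tool move_arm, never from a script. Its argument "commands" is a list of rows, each an object with "hand": the finger opening in cm, from 0 to 8.7; "travel": the shift along the tool's x, y, z in cm, a list of three; "twist": the turn, a rotation vector about the tool's x, y, z in degrees, a list of three. In form: [{"hand": hand, "travel": [dx, dy, dz], "twist": [wx, wy, wz]}, ...]. A call has 1 to 5 rows; each row shifts and turns the commanded pose from where the row before left it, along the tool's axes as they then stand; what a row does not reach is not made up. A row lasts 1/12 s, in which the tool goes at most 41.7 mm and 7.16 degrees, less where a joint would pass 70% of its speed; a pose out of reach is approached as far as the arm can. A call is refused whole if a number of a shift passes 4.17 or a number of a turn 7.16, either way. A call with a gripper value outside its range is refused whole. The fingers move at their own pace and stop on an object; "force" is the grip in N (left out, the last holds). Time passes only in rows, so rows that do not move let the fingers close. It gives the time, the measured TCP pose, the force, the opening and the grip force at its end, in the units of the state.
- robot.get_obs(): the state, without advancing time (a new reading comes with each control period).
- robot.camera(name): name is "scene" or "top" or "wrist"; returns a dict with "frame" (384x512x3 uint8, red, green, blue), "fov_y" (degrees; the focal length in pixels is half the picture's height over the tangent of half this angle, whatever the lens; pixels are square), "cx", "cy" (the principal point, pixels), "extrinsics" (4x4, takes a point from camera to world coordinates); the wrist camera has in their place "T_tool_cam" (4x4, takes a point from camera to tool coordinates, whose origin is the TCP and whose axes are the flange's). Camera axes: x right, y down, z forward; pixel columns grow to the right and rows downward; lengths in m; the calibration is good to about 2 mm. A picture is of the moment at which its call begins: read the wrist's pose just before it. There is no depth.
- robot.hand_in(): hands the job in; it is judged then, once.
The state is a dict: "time": time; "q": joint angles; "joint_velocities": joint speeds; "joint_torque": joint torques, N m; "position": TCP position; "tool_rot": TCP orientation; "ft_force": force on the tool from outside, world axes, zero at the start; "moment": the same for the moment, N m; "grip_width": finger opening in m; "grip_force": force on a finger pad.
Only numpy, scipy, OpenCV 4.12 (cv2) and the standard library are available. Lean on these libraries where they do the work, as an engineer would, in place of code of your own. Each camera call takes 0.05 s, during which the arm holds its last target. There are 200 camera calls.

## Working session

There is one attempt and no reset: what is moved stays moved. The work goes in short steps, Python scripts to look and compute and a tool call to move; the robot and the scene stay as the last step left them, time stands still between calls to the robot, and variables do not carry over. Pictures are saved under pics/ and viewed, at most 14 in all, crops included, and the job is handed in when it is done.

Besides the shell and the picture viewer there is one more tool, called after ">>>" as name(argument=value, ...), one argument or row to a line, values as JSON. move_arm: Moves the arm, as the interface text tells. Its arguments: {"type":"object","properties":{"commands":{"type":"array"},"force":{"type":"number"}},"required":["commands"]}

```bash
mkdir -p pics && ls
python3 - <<'E'
from rig import robot
import cv2, numpy as np, pickle
o=robot.get_obs();print(o)
d={}
for n in ("scene","top"):
    c=robot.camera(n);d[n]=c;cv2.imwrite(f"pics/{n}0.png",cv2.resize(c["frame"][:,:,::-1],(800,600),interpolation=cv2.INTER_CUBIC))
    print(n,c["fov_y"],c["cx"],c["cy"],np.round(c["extrinsics"],3).tolist())
pickle.dump(d,open("cam0.pkl","wb"))
E
```

```text
pics
{'time': 0.0, 'q': array([-1.37249207e+00,  5.28437838e-01,  1.43388153e+00,  3.18568275e-05,
        1.18141102e+00, -1.78523638e-01]), 'joint_velocities': array([-0.0008494 ,  0.00023739, -0.00108258, -0.00084096,  0.00025173,
       -0.00037528]), 'joint_torque': array([-4.21185750e-04, -4.40045071e+01, -1.76593477e+01,  6.31854264e-02,
        5.82899828e-02, -1.87062428e-04]), 'position': array([ 0.22986576, -0.5804475 ,  0.23559562]), 'tool_rot': array([ 9.82303114e-01,  1.87295084e-01,  4.15760678e-06, -1.06896075e-03]), 'ft_force': array([ 0.37853942, -0.71788518, -0.51080238]), 'moment': array([-0.02772761,  0.00897592, -0.00270454]), 'grip_force': 0.0, 'grip_width': 0.08683839501466165}
scene 56.07033443914004 262.00325525107337 190.408031674188 [[-0.496, 0.613, -0.615, 1.069], [0.868, 0.349, -0.352, 0.339], [-0.001, -0.709, -0.705, 0.717], [0.0, 0.0, 0.0, 1.0]]
top 47.11522330202457 254.44483647434527 191.85288782441597 [[0.031, -0.995, 0.097, 0.395], [-0.999, -0.029, 0.02, 0.002], [-0.017, -0.097, -0.995, 0.937], [0.0, 0.0, 0.0, 1.0]]
```

View pics/top0.png

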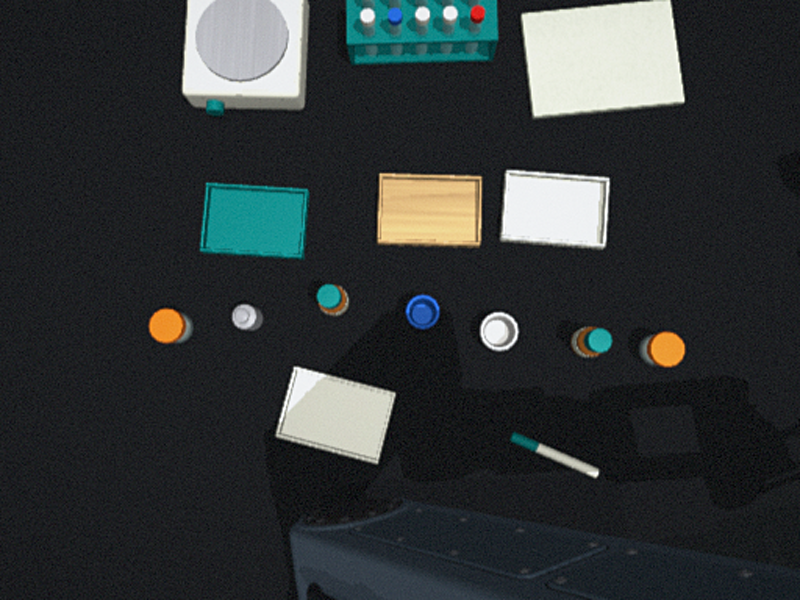

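View pics/scene0.png

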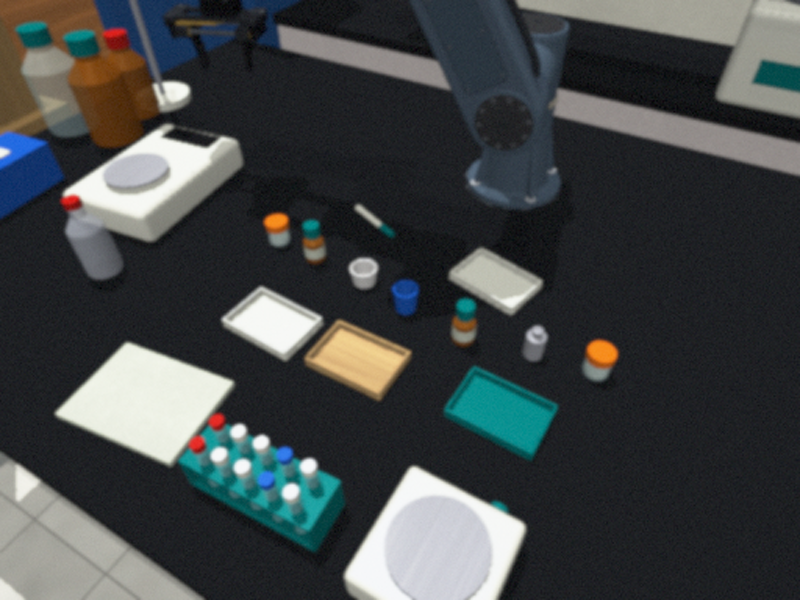

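Top view (800×600): teal tray (254,220), wooden (430,210); white tray candidates: (555,209) and (336,415), plus a flat white sheet (605,58). (555,209) is farthest to the right among the tray-shaped ones. Amber bottles (330,297) and (597,341), jars (168,326) and (667,349), weight (245,317), cup (422,311), crucible (499,331).

```bash
cat > h.py <<'E'
import cv2, numpy as np
def ray(c,u,v):
    f=c["frame"].shape[0]/2/np.tan(np.radians(c["fov_y"])/2)
    T=np.array(c["extrinsics"]);d=T[:3,:3]@np.array([(u-c["cx"])/f,(v-c["cy"])/f,1]);return T[:3,3],d
def hit(c,u,v,z):
    o,d=ray(c,u,v);return o+d*(z-o[2])/d[2]
def tri(r1,r2):
    (o1,d1),(o2,d2)=r1,r2;d1=d1/np.linalg.norm(d1);d2=d2/np.linalg.norm(d2)
    A=np.c_[d1,-d2];s=np.linalg.lstsq(A,o2-o1,rcond=None)[0]
    p,q=o1+s[0]*d1,o2+s[1]*d2;return (p+q)/2,np.linalg.norm(p-q)
def blobs(c,lo,hi,amin=20):
    m=cv2.inRange(cv2.cvtColor(c["frame"],cv2.COLOR_RGB2HSV),lo,hi)
    cs,_=cv2.findContours(m,cv2.RETR_EXTERNAL,cv2.CHAIN_APPROX_NONE)
    return [k for k in cs if cv2.contourArea(k)>=amin]
def cen(k):
    M=cv2.moments(k);return np.array([M["m10"],M["m01"]])/M["m00"]
R=dict(orange=((8,150,120),(20,255,255)),teal=((82,120,70),(98,255,255)),white=((0,0,130),(180,60,255)),wood=((10,40,110),(25,140,255)),blue=((105,130,60),(125,255,255)),grey=((0,0,95),(180,60,255)))
E
python3 - <<'E'
from h import *
import pickle
d=pickle.load(open("cam0.pkl","rb"));t=d["top"];s=d["scene"]
z={"orange":.05,"teal":.08,"white":.035,"grey":.06,"wood":.018,"blue":.048}
for n,r in R.items():
    if n=="grey": continue
    for k in blobs(t,*r,amin=40):
        a=cv2.contourArea(k);c=cen(k);zz=.018 if a>1500 else z[n]
        (x,y),rad=cv2.minEnclosingCircle(k)
        print("T",n,a,np.round(c*800/512),"cen",hit(t,*c,zz)[:2].round(4),"circ",hit(t,x,y,zz)[:2].round(4),"rad",round(rad,1))
        if a>1500:
            b=cv2.boxPoints(cv2.minAreaRect(k));P=np.array([hit(t,*p,.018)[:2] for p in b]);print("   corners",P.round(3).tolist(),np.linalg.norm(P[1]-P[0]).round(3),np.linalg.norm(P[2]-P[1]).round(3))
for n in("orange","teal","white"):
    for k in blobs(s,*R[n],amin=40):
        if cv2.contourArea(k)<900: c=cen(k);print("S",n,cv2.contourArea(k),np.round(c*800/512))
        # triangulate with all top blobs of that colour
            
        if cv2.contourArea(k)<900:
          for kt in blobs(t,*R[n],amin=40):
            p,e=tri(ray(s,*cen(k)),ray(t,*cen(kt)))
            if e<.008: print("   tri",p.round(4),"gap",e.round(4))
f=t["frame"][:,:,::-1]
c=np.hstack([cv2.resize(f[95:175,310:400],None,fx=4,fy=4),cv2.resize(f[220:300,170:260],None,fx=4,fy=4)])
c2=np.hstack([cv2.resize(f[180:230,130:220],None,fx=4,fy=4),cv2.resize(f[0:50,325:415],None,fx=4,fy=4)])
cv2.imwrite("pics/crop1.png",np.vstack([c,c2]))
E
```

```text
T orange 369.0 [667. 348.] cen [ 0.4292 -0.3257] circ [ 0.4294 -0.326 ] rad 11.3
T orange 368.5 [166. 325.] cen [0.4399 0.3194] circ [0.4399 0.319 ] rad 11.6
T teal 74.0 [524. 441.] cen [ 0.3097 -0.1403] circ [ 0.3084 -0.1398] rad 8.6
T teal 177.0 [599. 340.] cen [ 0.4365 -0.2321] circ [ 0.4363 -0.2318] rad 7.9
T teal 164.5 [328. 296.] cen [0.4817 0.1065] circ [0.4817 0.1063] rad 7.8
T teal 2862.0 [254. 220.] cen [0.5886 0.2199] circ [0.588  0.2196] rad 39.4
   corners [[0.543, 0.292], [0.64, 0.292], [0.635, 0.147], [0.538, 0.149]] 0.097 0.145
T teal 58.5 [214. 105.] cen [0.7249 0.2646] circ [0.7233 0.2643] rad 5.8
T teal 2700.0 [420.  34.] cen [8.581e-01 8.000e-04] circ [8.775e-01 1.000e-04] rad 50.1
   corners [[0.905, 0.107], [0.91, -0.105], [0.819, -0.107], [0.814, 0.103]] 0.212 0.091
T white 188.0 [568. 460.] cen [ 0.2831 -0.2043] circ [ 0.2812 -0.2031] rad 21.1
T white 3053.5 [335. 414.] cen [0.3305 0.0987] circ [0.3297 0.0985] rad 40.4
   corners [[0.3, 0.178], [0.393, 0.157], [0.362, 0.02], [0.269, 0.042]] 0.096 0.141
T white 439.5 [499. 331.] cen [ 0.4465 -0.113 ] circ [ 0.4
[... 1698 characters left out ...]
0002
S white 96.0 [242. 468.]
   tri [ 0.7201 -0.2792 -0.4129] gap 0.0032
S white 98.0 [219. 456.]
S white 89.5 [261. 443.]
   tri [ 0.843  -0.0009  0.1012] gap 0.0003
S white 87.5 [238. 432.]
   tri [ 0.8447 -0.0361  0.1008] gap 0.0004
S white 56.5 [596. 371.]
S white 101.0 [536. 335.]
   tri [0.4553 0.2201 0.043 ] gap 0.0011
S white 225.0 [363. 271.]
   tri [ 0.255  -0.2549 -0.1884] gap 0.0013
   tri [ 0.447  -0.1142  0.0254] gap 0.0002
S white 42.0 [279. 238.]
   tri [ 0.7213 -0.025   0.3295] gap 0.0017
S white 49.5 [368. 215.]
   tri [ 0.2797 -0.2111  0.0064] gap 0.0006
   tri [ 0.4402 -0.0987  0.151 ] gap 0.0012
S white 109.0 [ 50. 103.]
S white 301.5 [170.  94.]
S white 417.5 [46. 63.]
```

View pics/crop1.png

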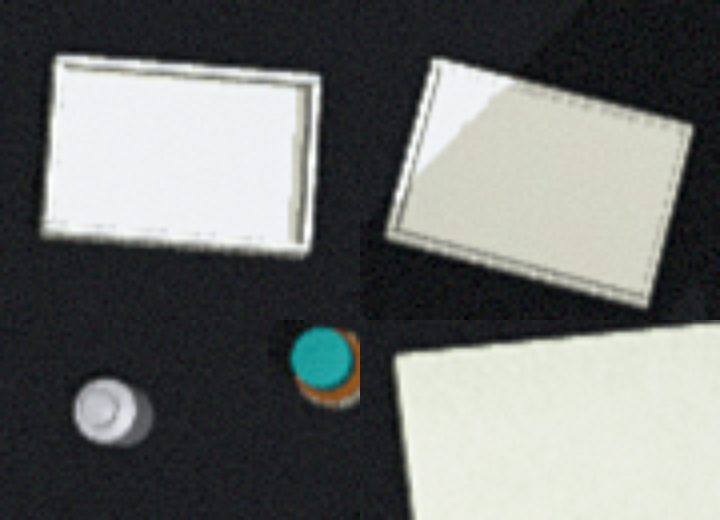

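Crop: the piece at (555,209) has walls and measures 98×142 mm, as a tray should. The one at (336,415) is also a tray but lies more to the left, and the sheet (605,58) is flat and too big (213×150). So the white tray is (555,209), centred at (0.616,-0.188). The jar and cap heights triangulate as they should.

First I turn the tool so that the jaws close along world x, then hover over the right jar.

>>> move_arm(
  commands=[
    {"hand":8.7,"travel":[0,0,0],"twist":[0,0,-6.84]},
    {"hand":8.7,"travel":[0,0,0],"twist":[0,0,-6.84]},
    {"hand":8.7,"travel":[0,0,0],"twist":[0,0,-6.84]},
    {"hand":8.7,"travel":[0,0,0],"twist":[0,0,-6.84]},
    {"hand":8.7,"travel":[0,0,0],"twist":[0,0,-6.84]},
  ],
  force=15,
)

```text
time: 0.52
position: [0.2299, -0.5807, 0.2359]
tool_rot: [0.882, 0.47, 0.0, -0.001]
ft_force: [0.5, -0.9, -0.1]
grip_width: 0.0869
grip_force: 0.0
```

>>> move_arm(
  commands=[
    {"hand":8.7,"travel":[0,0,0],"twist":[0,0,-6.84]},
    {"hand":8.7,"travel":[0,0,0],"twist":[0,0,-6.84]},
    {"hand":8.7,"travel":[0,0,0],"twist":[0,0,-6.84]},
    {"hand":8.7,"travel":[0,0,0],"twist":[0,0,-6.84]},
    {"hand":8.7,"travel":[0,0,0],"twist":[0,0,-6.84]},
  ],
)

```text
time: 0.93
position: [0.2299, -0.5807, 0.236]
tool_rot: [0.705, 0.709, 0.0, -0.001]
ft_force: [0.1, -0.2, 0.4]
grip_width: 0.0866
grip_force: 0.0
```

>>> move_arm(
  commands=[
    {"hand":8.7,"travel":[3.0,2.4,0],"twist":[0,0,0]},
    {"hand":8.7,"travel":[3.0,2.4,0],"twist":[0,0,0]},
    {"hand":8.7,"travel":[3.0,2.4,0],"twist":[0,0,0]},
    {"hand":8.7,"travel":[3.0,2.4,0],"twist":[0,0,0]},
    {"hand":8.7,"travel":[3.0,2.4,0],"twist":[0,0,0]},
  ],
)

```text
time: 1.35
position: [0.3505, -0.4294, 0.2361]
tool_rot: [0.707, 0.707, 0.0, -0.0]
ft_force: [1.1, -0.2, 0.4]
grip_width: 0.0874
grip_force: 0.0
```

>>> move_arm(
  commands=[
    {"hand":8.7,"travel":[3.0,2.4,0],"twist":[0,0,0]},
    {"hand":8.7,"travel":[3.0,2.4,2],"twist":[0,0,0]},
    {"hand":8.7,"travel":[3.0,2.4,2],"twist":[0,0,0]},
    {"hand":8.7,"travel":[1.3,0.7,2],"twist":[0,0,0]},
    {"hand":8.7,"travel":[0,0,0],"twist":[0,0,0]},
  ],
)

```text
time: 1.77
position: [0.4265, -0.3246, 0.1744]
tool_rot: [0.706, 0.709, 0.001, -0.005]
ft_force: [-1.0, 0.2, 0.3]
grip_width: 0.0872
grip_force: 0.0
```

```bash
cat >> h.py <<'E'
from scipy.spatial.transform import Rotation as Ro
def wrist(robot):
    o=robot.get_obs();c=robot.camera("wrist");T=np.eye(4);T[:3,:3]=Ro.from_quat(o["tool_rot"]).as_matrix();T[:3,3]=o["position"]
    c=dict(c);c["extrinsics"]=T@np.array(c["T_tool_cam"]);return o,c
E
python3 - <<'E'
from h import *
from rig import robot
o,c=wrist(robot);print(o["position"],o["tool_rot"],np.round(c["extrinsics"],3).tolist())
for n,z in(("orange",.05),("teal",.08)):
    for k in blobs(c,*R[n],amin=100):
        (x,y),r=cv2.minEnclosingCircle(k);print(n,cv2.contourArea(k),(x,y,r),hit(c,*cen(k),z).round(4),hit(c,x,y,z).round(4))
cv2.imwrite("pics/w1.png",c["frame"][:,:,::-1])
E
```

```text
[ 0.42650612 -0.32457703  0.17444132] [ 0.70553996  0.70865222  0.00078942 -0.00497736] [[1.0, 0.007, -0.005, 0.427], [0.005, -0.962, -0.274, -0.248], [-0.007, 0.274, -0.962, 0.325], [0.0, 0.0, 0.0, 1.0]]
orange 1280.0 (257.96270751953125, 190.97991943359375, 20.850799560546875) [ 0.4285 -0.325   0.05  ] [ 0.4285 -0.3249  0.05  ]
teal 871.5 (267.03125, 96.0, 17.476898193359375) [ 0.4359 -0.231   0.08  ] [ 0.4355 -0.231   0.08  ]
teal 443.5 (138.8712921142578, 18.8217830657959, 19.269393920898438) [ 0.3295 -0.1722  0.08  ] [ 0.3309 -0.1727  0.08  ]
```

View pics/w1.png

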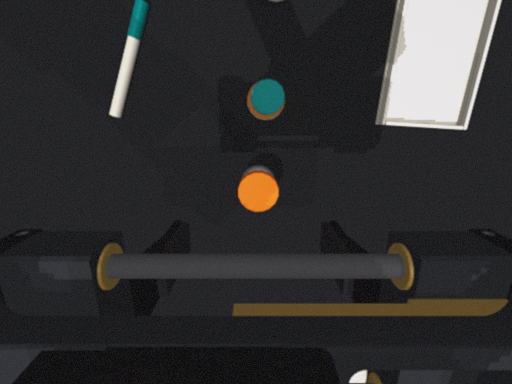

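The wrist view shows the jar cap at (258,191) and the amber cap at (267,96). Both agree with the earlier positions to 2–3 mm. Going down and gripping.

>>> move_arm(
  commands=[
    {"hand":8.7,"travel":[0.1,0,3.5],"twist":[0,0,0]},
    {"hand":8.7,"travel":[0,0,3.5],"twist":[0,0,0]},
    {"hand":8.7,"travel":[0,0,3.0],"twist":[0,0,0]},
    {"hand":8.7,"travel":[0,0,2.5],"twist":[0,0,0]},
    {"hand":8.7,"travel":[0,0,1.2],"twist":[0,0,0]},
  ],
)

```text
time: 2.23
position: [0.426, -0.3306, 0.0389]
tool_rot: [0.708, 0.706, -0.0, -0.001]
ft_force: [-1.3, 0.4, -0.1]
grip_width: 0.0872
grip_force: 0.0
```

>>> move_arm(
  commands=[
    {"hand":8.7,"travel":[0,0,0],"twist":[0,0,0]},
    {"hand":3.5,"travel":[0,0,0],"twist":[0,0,0]},
    {"hand":3.5,"travel":[0,0,0],"twist":[0,0,0]},
    {"hand":3.5,"travel":[0,0,0],"twist":[0,0,0]},
    {"hand":3.5,"travel":[0,0,0],"twist":[0,0,0]},
  ],
)

```text
time: 2.65
position: [0.4278, -0.3305, 0.0425]
tool_rot: [0.707, 0.707, -0.0, 0.002]
ft_force: [0.4, -0.1, 0.8]
grip_width: 0.0683
grip_force: 0.0
```

>>> move_arm(
  commands=[
    {"hand":3.5,"travel":[0,0,0],"twist":[0,0,0]},
    {"hand":3.5,"travel":[0,0,0],"twist":[0,0,0]},
    {"hand":3.5,"travel":[0,0,0],"twist":[0,0,0]},
    {"hand":3.5,"travel":[0,0,0],"twist":[0,0,0]},
    {"hand":3.5,"travel":[0,0,0],"twist":[0,0,0]},
  ],
)

```text
time: 3.07
position: [0.4275, -0.3296, 0.0414]
tool_rot: [0.707, 0.707, 0.0, 0.0]
ft_force: [0.5, 0.5, 3.3]
grip_width: 0.0436
grip_force: 15.0
```

>>> move_arm(
  commands=[
    {"hand":3.5,"travel":[0,0,-1.5],"twist":[0,0,0]},
    {"hand":3.5,"travel":[0,0,-3],"twist":[0,0,0]},
    {"hand":3.5,"travel":[0,0,-4],"twist":[0,0,0]},
    {"hand":3.5,"travel":[0,0,-3.5],"twist":[0,0,0]},
    {"hand":3.5,"travel":[1,1.6,0],"twist":[0,0,0]},
  ],
  force=20,
)

```text
time: 3.48
position: [0.4444, -0.3234, 0.1672]
tool_rot: [0.708, 0.706, -0.001, 0.006]
ft_force: [1.0, -2.1, -1.0]
grip_width: 0.0434
grip_force: 20.0
```

>>> move_arm(
  commands=[
    {"hand":3.5,"travel":[1.8,3.1,0],"twist":[0,0,0]},
    {"hand":3.5,"travel":[1.8,3.1,0],"twist":[0,0,0]},
    {"hand":3.5,"travel":[1.8,3.1,0],"twist":[0,0,0]},
    {"hand":3.5,"travel":[1.8,3.1,0],"twist":[0,0,0]},
    {"hand":3.5,"travel":[1.8,3.1,0],"twist":[0,0,0]},
  ],
)

```text
time: 3.9
position: [0.599, -0.2281, 0.1606]
tool_rot: [0.707, 0.707, -0.0, -0.001]
ft_force: [0.7, -0.3, -0.7]
grip_width: 0.0433
grip_force: 20.0
```

>>> move_arm(
  commands=[
    {"hand":3.5,"travel":[0.8,1.5,0],"twist":[0,0,0]},
    {"hand":3.5,"travel":[0,0,0],"twist":[0,0,0]},
    {"hand":3.5,"travel":[0,0,2],"twist":[0,0,0]},
    {"hand":3.5,"travel":[0,0,3],"twist":[0,0,0]},
    {"hand":3.5,"travel":[0,0,0],"twist":[0,0,0]},
  ],
)

```text
time: 4.32
position: [0.6085, -0.2196, 0.1055]
tool_rot: [0.707, 0.707, -0.002, -0.006]
ft_force: [-1.7, 0.5, -1.4]
grip_width: 0.0433
grip_force: 20.0
```

>>> move_arm(
  commands=[
    {"hand":3.5,"travel":[0,0,2.5],"twist":[0,0,0]},
    {"hand":3.5,"travel":[0,0,2],"twist":[0,0,0]},
    {"hand":3.5,"travel":[0,0,1],"twist":[0,0,0]},
    {"hand":3.5,"travel":[0,0,0.5],"twist":[0,0,0]},
    {"hand":3.5,"travel":[0,0,0],"twist":[0,0,0]},
  ],
)

```text
time: 4.73
position: [0.6123, -0.2215, 0.0505]
tool_rot: [0.707, 0.707, -0.0, -0.001]
ft_force: [-0.8, -1.2, -1.1]
grip_width: 0.0437
grip_force: 20.0
```

>>> move_arm(
  commands=[
    {"hand":3.5,"travel":[0,0,0.2],"twist":[0,0,0]},
    {"hand":3.5,"travel":[0,0,0.2],"twist":[0,0,0]},
    {"hand":3.5,"travel":[0,0,0],"twist":[0,0,0]},
    {"hand":3.5,"travel":[0,0,0],"twist":[0,0,0]},
  ],
)

```text
time: 5.07
position: [0.6136, -0.2217, 0.0479]
tool_rot: [0.707, 0.707, 0.0, 0.001]
ft_force: [0.0, 0.1, -1.1]
grip_width: 0.043
grip_force: 20.0
```

>>> move_arm(
  commands=[
    {"hand":3.5,"travel":[0,0,0.1],"twist":[0,0,0]},
    {"hand":3.5,"travel":[0,0,0.1],"twist":[0,0,0]},
    {"hand":3.5,"travel":[0,0,0],"twist":[0,0,0]},
  ],
)

```text
time: 5.32
position: [0.6135, -0.2216, 0.0455]
tool_rot: [0.707, 0.707, 0.0, 0.0]
ft_force: [0.2, -0.1, 1.3]
grip_width: 0.0433
grip_force: 20.0
```

>>> move_arm(
  commands=[
    {"hand":3.5,"travel":[0,0,0.1],"twist":[0,0,0]},
    {"hand":3.5,"travel":[0,0,0],"twist":[0,0,0]},
    {"hand":3.5,"travel":[0,0,0],"twist":[0,0,0]},
  ],
)

```text
time: 5.57
position: [0.6135, -0.2216, 0.0454]
tool_rot: [0.707, 0.707, 0.0, 0.0]
ft_force: [-1.6, 0.3, 6.6]
grip_width: 0.0438
grip_force: 20.0
```

>>> move_arm(
  commands=[
    {"hand":8.0,"travel":[0,0,0],"twist":[0,0,0]},
    {"hand":8.0,"travel":[0,0,0],"twist":[0,0,0]},
    {"hand":8.0,"travel":[0,0,0],"twist":[0,0,0]},
    {"hand":8.0,"travel":[0,0,0],"twist":[0,0,0]},
    {"hand":8.0,"travel":[0,0,-1.5],"twist":[0,0,0]},
  ],
)

```text
time: 5.98
position: [0.6111, -0.2204, 0.0562]
tool_rot: [0.707, 0.707, -0.001, -0.003]
ft_force: [0.5, 0.8, -0.3]
grip_width: 0.069
grip_force: 0.0
```

>>> move_arm(
  commands=[
    {"hand":8.7,"travel":[0,0,-3],"twist":[0,0,0]},
    {"hand":8.7,"travel":[0,0,-4],"twist":[0,0,0]},
    {"hand":8.7,"travel":[0,0,-3],"twist":[0,0,0]},
    {"hand":8.7,"travel":[-0.2,-1.7,0],"twist":[0,0,0]},
    {"hand":8.7,"travel":[-0.2,-3.4,0],"twist":[0,0,0]},
  ],
)

```text
time: 6.4
position: [0.567, -0.2273, 0.1622]
tool_rot: [0.706, 0.708, 0.002, 0.006]
ft_force: [0.1, -1.0, -0.8]
grip_width: 0.0865
grip_force: 0.0
```

>>> move_arm(
  commands=[
    {"hand":8.7,"travel":[-0.2,-3.4,0],"twist":[0,0,0]},
    {"hand":8.7,"travel":[-0.2,-3.4,0],"twist":[0,0,0]},
    {"hand":8.7,"travel":[-0.2,-3.4,0],"twist":[0,0,0]},
    {"hand":8.7,"travel":[-0.1,-2.4,0],"twist":[0,0,0]},
    {"hand":8.7,"travel":[0,0,0],"twist":[0,0,0]},
  ],
)

```text
time: 6.82
position: [0.4309, -0.2305, 0.1585]
tool_rot: [0.708, 0.706, -0.001, -0.004]
ft_force: [-0.3, 0.5, 0.5]
grip_width: 0.087
grip_force: 0.0
```

>>> move_arm(
  commands=[
    {"hand":8.7,"travel":[0,0,0],"twist":[0,0,0]},
    {"hand":8.7,"travel":[0,0,0],"twist":[0,0,0]},
    {"hand":8.7,"travel":[0,0,0],"twist":[0,0,0]},
  ],
)

```text
time: 7.07
position: [0.4377, -0.2331, 0.1592]
tool_rot: [0.707, 0.707, 0.0, 0.001]
ft_force: [0.2, 0.0, -0.0]
grip_width: 0.0869
grip_force: 0.0
```

>>> move_arm(
  commands=[
    {"hand":8.7,"travel":[0,-0.1,2],"twist":[0,0,0]},
    {"hand":8.7,"travel":[0,0,3],"twist":[0,0,0]},
    {"hand":8.7,"travel":[0,0,3],"twist":[0,0,0]},
    {"hand":8.7,"travel":[0,0,1.5],"twist":[0,0,0]},
    {"hand":8.7,"travel":[0,0,0],"twist":[0,0,0]},
  ],
)

```text
time: 7.48
position: [0.4348, -0.2313, 0.0609]
tool_rot: [0.707, 0.707, -0.0, -0.003]
ft_force: [0.2, -0.2, -0.2]
grip_width: 0.0868
grip_force: 0.0
```

>>> move_arm(
  commands=[
    {"hand":2.2,"travel":[0,0,0],"twist":[0,0,0]},
    {"hand":2.2,"travel":[0,0,0],"twist":[0,0,0]},
    {"hand":2.2,"travel":[0,0,0],"twist":[0,0,0]},
    {"hand":2.2,"travel":[0,0,0],"twist":[0,0,0]},
    {"hand":2.2,"travel":[0,0,0],"twist":[0,0,0]},
  ],
)

```text
time: 7.9
position: [0.4359, -0.2329, 0.0651]
tool_rot: [0.707, 0.707, 0.0, 0.001]
ft_force: [0.4, -0.7, -0.2]
grip_width: 0.0619
grip_force: 0.0
```

>>> move_arm(
  commands=[
    {"hand":2.2,"travel":[0,0,0],"twist":[0,0,0]},
    {"hand":2.2,"travel":[0,0,0],"twist":[0,0,0]},
    {"hand":2.2,"travel":[0,0,0],"twist":[0,0,0]},
    {"hand":2.2,"travel":[0,0,0],"twist":[0,0,0]},
    {"hand":2.2,"travel":[0,0,0],"twist":[0,0,0]},
  ],
)

```text
time: 8.32
position: [0.4353, -0.2325, 0.0641]
tool_rot: [0.707, 0.707, 0.0, 0.0]
ft_force: [0.3, 0.3, 0.4]
grip_width: 0.0292
grip_force: 20.0
```

>>> move_arm(
  commands=[
    {"hand":2.2,"travel":[0,0,-1.5],"twist":[0,0,0]},
    {"hand":2.2,"travel":[0,0,-3],"twist":[0,0,0]},
    {"hand":2.2,"travel":[0,0,-4],"twist":[0,0,0]},
    {"hand":2.2,"travel":[0,0,-4],"twist":[0,0,0]},
    {"hand":2.2,"travel":[1.5,0.4,-1],"twist":[0,0,0]},
  ],
)

```text
time: 8.73
position: [0.442, -0.2214, 0.2044]
tool_rot: [0.708, 0.706, 0.0, 0.006]
ft_force: [1.6, -2.3, -0.6]
grip_width: 0.0293
grip_force: 20.0
```

>>> move_arm(
  commands=[
    {"hand":2.2,"travel":[3.5,1.1,0],"twist":[0,0,0]},
    {"hand":2.2,"travel":[3.5,1.1,0],"twist":[0,0,0]},
    {"hand":2.2,"travel":[3.5,1.1,0],"twist":[0,0,0]},
    {"hand":2.2,"travel":[3.5,1.1,0],"twist":[0,0,0]},
    {"hand":2.2,"travel":[3.5,1.1,0],"twist":[0,0,0]},
  ],
)

```text
time: 9.15
position: [0.4941, -0.0407, 0.199]
tool_rot: [0.707, 0.707, -0.0, -0.0]
ft_force: [1.1, -0.7, -1.2]
grip_width: 0.0296
grip_force: 20.0
```

>>> move_arm(
  commands=[
    {"hand":2.2,"travel":[3.5,1.1,0],"twist":[0,0,0]},
    {"hand":2.2,"travel":[3.5,1.1,0],"twist":[0,0,0]},
    {"hand":2.2,"travel":[3.5,1.1,0],"twist":[0,0,0]},
    {"hand":2.2,"travel":[3.5,1.1,0],"twist":[0,0,0]},
    {"hand":2.2,"travel":[3.5,1.1,0],"twist":[0,0,0]},
  ],
)

```text
time: 9.57
position: [0.549, 0.1344, 0.1987]
tool_rot: [0.707, 0.707, -0.0, -0.0]
ft_force: [-0.0, -0.2, -0.1]
grip_width: 0.0295
grip_force: 20.0
```

>>> move_arm(
  commands=[
    {"hand":2.2,"travel":[3.5,1.1,0],"twist":[0,0,0]},
    {"hand":2.2,"travel":[3.5,1.1,0],"twist":[0,0,0]},
    {"hand":2.2,"travel":[3,1.1,0],"twist":[0,0,0]},
    {"hand":2.2,"travel":[2,0.8,0],"twist":[0,0,0]},
    {"hand":2.2,"travel":[0,0,0],"twist":[0,0,0]},
  ],
)

```text
time: 9.98
position: [0.5914, 0.2569, 0.1986]
tool_rot: [0.706, 0.708, 0.002, -0.0]
ft_force: [0.6, -0.3, 0.0]
grip_width: 0.0293
grip_force: 20.0
```

>>> move_arm(
  commands=[
    {"hand":2.2,"travel":[0,0,0],"twist":[0,0,0]},
    {"hand":2.2,"travel":[0,0,0],"twist":[0,0,0]},
    {"hand":2.2,"travel":[0,0,0],"twist":[0,0,0]},
  ],
)

```text
time: 10.23
position: [0.5896, 0.2513, 0.1986]
tool_rot: [0.708, 0.707, -0.001, -0.0]
ft_force: [-0.7, -0.1, -0.8]
grip_width: 0.0296
grip_force: 20.0
```

>>> move_arm(
  commands=[
    {"hand":2.2,"travel":[0,0,2],"twist":[0,0,0]},
    {"hand":2.2,"travel":[0,0,3.5],"twist":[0,0,0]},
    {"hand":2.2,"travel":[0,0,3.5],"twist":[0,0,0]},
    {"hand":2.2,"travel":[0,0,2.2],"twist":[0,0,0]},
    {"hand":2.2,"travel":[0,0,1],"twist":[0,0,0]},
  ],
)

```text
time: 10.65
position: [0.5876, 0.2504, 0.0736]
tool_rot: [0.708, 0.706, -0.003, -0.002]
ft_force: [-0.2, -1.2, -0.0]
grip_width: 0.0293
grip_force: 20.0
```

>>> move_arm(
  commands=[
    {"hand":2.2,"travel":[0,0,0.4],"twist":[0,0,0]},
    {"hand":2.2,"travel":[0,0,0.2],"twist":[0,0,0]},
    {"hand":2.2,"travel":[0,0,0],"twist":[0,0,0]},
    {"hand":2.2,"travel":[0,0,0.1],"twist":[0,0,0]},
    {"hand":2.2,"travel":[0,0,0],"twist":[0,0,0]},
  ],
)

```text
time: 11.07
position: [0.5914, 0.2527, 0.0717]
tool_rot: [0.707, 0.707, 0.001, 0.001]
ft_force: [0.2, 0.2, -1.5]
grip_width: 0.0292
grip_force: 20.0
```

>>> move_arm(
  commands=[
    {"hand":2.2,"travel":[0,0,0],"twist":[0,0,0]},
    {"hand":2.2,"travel":[0,0,0],"twist":[0,0,0]},
    {"hand":2.2,"travel":[0,0,0],"twist":[0,0,0]},
  ],
)

```text
time: 11.32
position: [0.5906, 0.2527, 0.0707]
tool_rot: [0.707, 0.707, 0.0, 0.0]
ft_force: [0.3, 0.2, -0.5]
grip_width: 0.0293
grip_force: 20.0
```

>>> move_arm(
  commands=[
    {"hand":2.2,"travel":[0,0,0.2],"twist":[0,0,0]},
    {"hand":2.2,"travel":[0,0,0],"twist":[0,0,0]},
    {"hand":2.2,"travel":[0,0,0.1],"twist":[0,0,0]},
    {"hand":2.2,"travel":[0,0,0],"twist":[0,0,0]},
    {"hand":2.2,"travel":[0,0,0],"twist":[0,0,0]},
  ],
)

```text
time: 11.73
position: [0.5908, 0.2527, 0.0681]
tool_rot: [0.707, 0.707, 0.001, 0.0]
ft_force: [-1.1, 0.0, 4.7]
grip_width: 0.0296
grip_force: 20.0
```

>>> move_arm(
  commands=[
    {"hand":7.5,"travel":[0,0,0],"twist":[0,0,0]},
    {"hand":7.5,"travel":[0,0,0],"twist":[0,0,0]},
    {"hand":7.5,"travel":[0,0,0],"twist":[0,0,0]},
    {"hand":7.5,"travel":[0,0,0],"twist":[0,0,0]},
    {"hand":7.5,"travel":[0,0,-1.5],"twist":[0,0,0]},
  ],
)

```text
time: 12.15
position: [0.5879, 0.2519, 0.0791]
tool_rot: [0.707, 0.707, -0.003, -0.002]
ft_force: [-0.1, 0.7, 0.1]
grip_width: 0.0546
grip_force: 0.0
```

>>> move_arm(
  commands=[
    {"hand":8.7,"travel":[0,0,-3],"twist":[0,0,0]},
    {"hand":8.7,"travel":[0,0,-3.5],"twist":[0,0,0]},
    {"hand":8.7,"travel":[0,0,-1],"twist":[0,0,0]},
    {"hand":8.7,"travel":[-1.6,-1.2,0],"twist":[0,0,0]},
    {"hand":8.7,"travel":[-2.8,-2.0,0],"twist":[0,0,0]},
  ],
)

```text
time: 12.57
position: [0.5611, 0.2103, 0.1585]
tool_rot: [0.706, 0.708, 0.003, 0.002]
ft_force: [0.6, -1.2, -0.3]
grip_width: 0.0843
grip_force: 0.0
```

>>> move_arm(
  commands=[
    {"hand":8.7,"travel":[-2.8,-2.1,0],"twist":[0,0,0]},
    {"hand":8.7,"travel":[-2.8,-2.1,0],"twist":[0,0,0]},
    {"hand":8.7,"travel":[-2.8,-2.1,0],"twist":[0,0,0]},
    {"hand":8.7,"travel":[-1.8,-1.3,0],"twist":[0,0,0]},
    {"hand":8.7,"travel":[0,0,0],"twist":[0,0,0]},
  ],
)

```text
time: 12.98
position: [0.478, 0.1041, 0.1564]
tool_rot: [0.708, 0.706, -0.002, -0.002]
ft_force: [-0.6, 0.7, 0.6]
grip_width: 0.0869
grip_force: 0.0
```

>>> move_arm(
  commands=[
    {"hand":8.7,"travel":[0,0,0],"twist":[0,0,0]},
    {"hand":8.7,"travel":[0,0,0],"twist":[0,0,0]},
    {"hand":8.7,"travel":[0,0,0],"twist":[0,0,0]},
  ],
)

```text
time: 13.23
position: [0.4836, 0.1072, 0.1571]
tool_rot: [0.707, 0.707, 0.001, 0.0]
ft_force: [0.5, 0.6, -0.6]
grip_width: 0.087
grip_force: 0.0
```

Run:
```python
from h import *
from rig import robot
o,c=wrist(robot);print(o["position"])
for n,z in(("orange",.05),("teal",.08),("white",.044)):
    for k in blobs(c,*R[n],amin=100):
        (x,y),r=cv2.minEnclosingCircle(k);print(n,cv2.contourArea(k),(x,y,r),hit(c,*cen(k),z).round(4),hit(c,x,y,z).round(4))
cv2.imwrite("pics/w2.png",c["frame"][:,:,::-1])
```

```text
[0.48356409 0.10720325 0.15711237]
orange 214.0 (253.2081756591797, 192.29766845703125, 17.83918571472168) [0.4814 0.1196 0.05  ] [0.4815 0.1095 0.05  ]
orange 536.0 (376.0, 30.5, 23.83809471130371) [0.582 0.249 0.05 ] [0.5863 0.2535 0.05  ]
teal 906.5 (253.39796447753906, 201.2142791748047, 18.37156105041504) [0.4815 0.1096 0.08  ] [0.4819 0.11   0.08  ]
teal 13841.5 (364.0, 71.5, 92.69988250732422) [0.567  0.2167 0.08  ] [0.5685 0.2171 0.08  ]
white 155.5 (358.0, 376.0, 10.816754341125488) [ 0.6182 -0.1404  0.044 ] [ 0.6165 -0.139   0.044 ]
white 9158.5 (115.13101196289062, 184.2728729248047, 72.86235046386719) [0.3499 0.1174 0.044 ] [0.3409 0.1161 0.044 ]
white 359.5 (508.5, 109.5, 27.613502502441406) [0.7226 0.1815 0.044 ] [0.7222 0.1894 0.044 ]
white 928.5 (224.0935821533203, 71.46791076660156, 18.500368118286133) [0.455  0.2221 0.044 ] [0.4551 0.222  0.044 ]
```

View pics/w2.png

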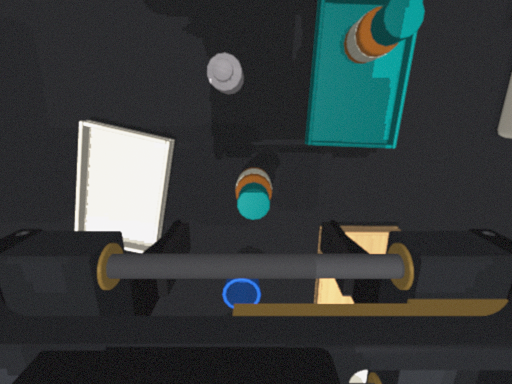

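The wrist view shows the first amber standing in the teal tray at (385,30). The next amber is at (253,201), the weight at (224,72).

>>> move_arm(
  commands=[
    {"hand":8.7,"travel":[0.1,-0.1,2],"twist":[0,0,0]},
    {"hand":8.7,"travel":[0,0,3],"twist":[0,0,0]},
    {"hand":8.7,"travel":[0,0,2.8],"twist":[0,0,0]},
    {"hand":8.7,"travel":[0,0,1.5],"twist":[0,0,0]},
    {"hand":8.7,"travel":[0,0,0],"twist":[0,0,0]},
  ],
)

```text
time: 13.7
position: [0.4798, 0.1083, 0.061]
tool_rot: [0.707, 0.707, -0.002, -0.002]
ft_force: [0.2, 0.7, -0.5]
grip_width: 0.0873
grip_force: 0.0
```

>>> move_arm(
  commands=[
    {"hand":2.2,"travel":[0,0,0],"twist":[0,0,0]},
    {"hand":2.2,"travel":[0,0,0],"twist":[0,0,0]},
    {"hand":2.2,"travel":[0,0,0],"twist":[0,0,0]},
    {"hand":2.2,"travel":[0,0,0],"twist":[0,0,0]},
    {"hand":2.2,"travel":[0,0,0],"twist":[0,0,0]},
  ],
)

```text
time: 14.12
position: [0.482, 0.1076, 0.0651]
tool_rot: [0.707, 0.707, 0.001, 0.001]
ft_force: [-0.1, 0.3, 0.3]
grip_width: 0.0615
grip_force: 0.0
```

>>> move_arm(
  commands=[
    {"hand":2.2,"travel":[0,0,0],"twist":[0,0,0]},
    {"hand":2.2,"travel":[0,0,0],"twist":[0,0,0]},
    {"hand":2.2,"travel":[0,0,0],"twist":[0,0,0]},
    {"hand":2.2,"travel":[0,0,0],"twist":[0,0,0]},
    {"hand":2.2,"travel":[0,0,0],"twist":[0,0,0]},
  ],
)

```text
time: 14.53
position: [0.4813, 0.1075, 0.0641]
tool_rot: [0.707, 0.707, 0.0, 0.0]
ft_force: [0.2, 0.7, 0.6]
grip_width: 0.0293
grip_force: 20.0
```

>>> move_arm(
  commands=[
    {"hand":2.2,"travel":[0,0,-1.5],"twist":[0,0,0]},
    {"hand":2.2,"travel":[0,0,-3],"twist":[0,0,0]},
    {"hand":2.2,"travel":[0,0,-4],"twist":[0,0,0]},
    {"hand":2.2,"travel":[0,0,-3.5],"twist":[0,0,0]},
    {"hand":2.2,"travel":[1,1.3,0],"twist":[0,0,0]},
  ],
)

```text
time: 14.95
position: [0.4955, 0.117, 0.1899]
tool_rot: [0.707, 0.707, 0.003, 0.003]
ft_force: [0.9, -0.4, -0.2]
grip_width: 0.0291
grip_force: 20.0
```

>>> move_arm(
  commands=[
    {"hand":2.2,"travel":[2,2.7,0],"twist":[0,0,0]},
    {"hand":2.2,"travel":[2,2.7,0],"twist":[0,0,0]},
    {"hand":2.2,"travel":[2,2.7,0],"twist":[0,0,0]},
    {"hand":2.2,"travel":[1,1.3,0],"twist":[0,0,0]},
    {"hand":2.2,"travel":[0,0,0],"twist":[0,0,0]},
  ],
)

```text
time: 15.37
position: [0.5916, 0.1896, 0.1839]
tool_rot: [0.707, 0.708, 0.002, 0.001]
ft_force: [0.4, 0.6, 0.1]
grip_width: 0.0296
grip_force: 20.0
```

>>> move_arm(
  commands=[
    {"hand":2.2,"travel":[0,0,0],"twist":[0,0,0]},
    {"hand":2.2,"travel":[0,0,0],"twist":[0,0,0]},
    {"hand":2.2,"travel":[0,0,2],"twist":[0,0,0]},
    {"hand":2.2,"travel":[0,0,3],"twist":[0,0,0]},
    {"hand":2.2,"travel":[0,0,3],"twist":[0,0,0]},
  ],
)

```text
time: 15.78
position: [0.5878, 0.1867, 0.1045]
tool_rot: [0.707, 0.707, 0.001, 0.001]
ft_force: [0.4, -0.4, -1.1]
grip_width: 0.0298
grip_force: 20.0
```

>>> move_arm(
  commands=[
    {"hand":2.2,"travel":[0,0,2],"twist":[0,0,0]},
    {"hand":2.2,"travel":[0,0,1],"twist":[0,0,0]},
    {"hand":2.2,"travel":[0,0,0],"twist":[0,0,0]},
    {"hand":2.2,"travel":[0,0,0],"twist":[0,0,0]},
    {"hand":2.2,"travel":[0,0,0],"twist":[0,0,0]},
  ],
)

```text
time: 16.2
position: [0.5892, 0.1874, 0.0756]
tool_rot: [0.707, 0.707, 0.001, 0.001]
ft_force: [1.0, 0.3, -0.6]
grip_width: 0.0295
grip_force: 20.0
```

>>> move_arm(
  commands=[
    {"hand":2.2,"travel":[0,0,0.4],"twist":[0,0,0]},
    {"hand":2.2,"travel":[0,0,0.2],"twist":[0,0,0]},
    {"hand":2.2,"travel":[0,0,0.1],"twist":[0,0,0]},
    {"hand":2.2,"travel":[0,0,0.1],"twist":[0,0,0]},
    {"hand":2.2,"travel":[0,0,0],"twist":[0,0,0]},
  ],
)

```text
time: 16.62
position: [0.589, 0.1877, 0.068]
tool_rot: [0.707, 0.707, 0.001, 0.001]
ft_force: [-0.6, -0.2, 7.6]
grip_width: 0.0293
grip_force: 20.0
```

>>> move_arm(
  commands=[
    {"hand":2.2,"travel":[0,0,0],"twist":[0,0,0]},
    {"hand":2.2,"travel":[0,0,0],"twist":[0,0,0]},
    {"hand":2.2,"travel":[0,0,0],"twist":[0,0,0]},
  ],
)

```text
time: 16.87
position: [0.589, 0.1877, 0.068]
tool_rot: [0.707, 0.707, 0.001, 0.001]
ft_force: [-1.4, -0.7, 8.0]
grip_width: 0.029
grip_force: 20.0
```

>>> move_arm(
  commands=[
    {"hand":7.5,"travel":[0,0,0],"twist":[0,0,0]},
    {"hand":7.5,"travel":[0,0,0],"twist":[0,0,0]},
    {"hand":7.5,"travel":[0,0,0],"twist":[0,0,0]},
    {"hand":7.5,"travel":[0,0,0],"twist":[0,0,0]},
    {"hand":7.5,"travel":[0,0,-1.5],"twist":[0,0,0]},
  ],
)

```text
time: 17.28
position: [0.586, 0.1872, 0.0785]
tool_rot: [0.707, 0.707, -0.003, -0.002]
ft_force: [-0.8, -0.4, -0.3]
grip_width: 0.0546
grip_force: 0.0
```

>>> move_arm(
  commands=[
    {"hand":8.7,"travel":[0,0,-3],"twist":[0,0,0]},
    {"hand":8.7,"travel":[0,0,-3.5],"twist":[0,0,0]},
    {"hand":8.7,"travel":[0,0,-1.5],"twist":[0,0,0]},
    {"hand":8.7,"travel":[1.3,-1.4,0],"twist":[0,0,0]},
    {"hand":8.7,"travel":[2.4,-2.7,0],"twist":[0,0,0]},
  ],
)

```text
time: 17.7
position: [0.5505, 0.2235, 0.1621]
tool_rot: [0.709, 0.705, 0.002, 0.002]
ft_force: [-0.3, -0.1, -0.3]
grip_width: 0.0843
grip_force: 0.0
```

>>> move_arm(
  commands=[
    {"hand":8.7,"travel":[2.4,-2.7,0],"twist":[0,0,0]},
    {"hand":8.7,"travel":[2.4,-2.7,0],"twist":[0,0,0]},
    {"hand":8.7,"travel":[2.4,-2.7,0],"twist":[0,0,0]},
    {"hand":8.7,"travel":[2.3,-2.7,0],"twist":[0,0,0]},
    {"hand":8.7,"travel":[0,0,0],"twist":[0,0,0]},
  ],
)

```text
time: 18.12
position: [0.4309, 0.3221, 0.1594]
tool_rot: [0.705, 0.709, -0.004, -0.003]
ft_force: [-0.7, -0.6, 0.1]
grip_width: 0.0873
grip_force: 0.0
```

>>> move_arm(
  commands=[
    {"hand":8.7,"travel":[0,0,0],"twist":[0,0,0]},
    {"hand":8.7,"travel":[0,0,0],"twist":[0,0,0]},
    {"hand":8.7,"travel":[0,0,0],"twist":[0,0,0]},
  ],
)

```text
time: 18.37
position: [0.4398, 0.3192, 0.1606]
tool_rot: [0.707, 0.707, -0.0, 0.0]
ft_force: [0.8, -0.1, -0.5]
grip_width: 0.0874
grip_force: 0.0
```

Run:
```python
from h import *
from rig import robot
o,c=wrist(robot);print(o["position"])
for k in blobs(c,*R["orange"],amin=100):
    (x,y),r=cv2.minEnclosingCircle(k);print(cv2.contourArea(k),(x,y,r),hit(c,*cen(k),.05).round(4),hit(c,x,y,.05).round(4))
```

```text
[0.43978982 0.31920128 0.16059669]
```

Run:
```python
from h import *
from rig import robot
o,c=wrist(robot);t=robot.camera("top")
cv2.imwrite("pics/w3.png",cv2.resize(np.hstack([c["frame"],t["frame"]])[:,:,::-1],(800,300)))
f=c["frame"];p=cv2.cvtColor(f,cv2.COLOR_RGB2HSV)
print(p[170:230:10,256])
```

```text
[[ 23 190 247]
 [ 30 142 247]
 [ 30 142 247]
 [ 30 140 247]
 [ 30 149 249]
 [120  20 113]]
```

View pics/w3.png

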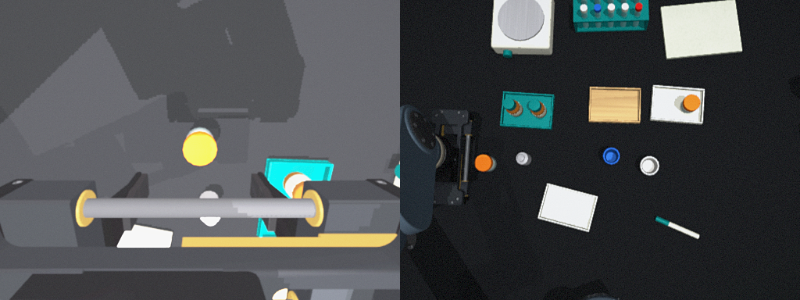

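The wrist picture is overexposed here, so my orange mask missed the cap. The cap sits at about (256,190), which agrees with the jar position. The top view shows the jar and both ambers standing in their trays.

>>> move_arm(
  commands=[
    {"hand":8.7,"travel":[0.15,0,2],"twist":[0,0,0]},
    {"hand":8.7,"travel":[0,0,3.5],"twist":[0,0,0]},
    {"hand":8.7,"travel":[0,0,3.5],"twist":[0,0,0]},
    {"hand":8.7,"travel":[0,0,2],"twist":[0,0,0]},
    {"hand":8.7,"travel":[0,0,1],"twist":[0,0,0]},
  ],
)

```text
time: 18.93
position: [0.4384, 0.3196, 0.0382]
tool_rot: [0.708, 0.706, -0.002, -0.001]
ft_force: [-1.0, -0.3, 0.3]
grip_width: 0.0873
grip_force: 0.0
```

>>> move_arm(
  commands=[
    {"hand":3.5,"travel":[0,0,0],"twist":[0,0,0]},
    {"hand":3.5,"travel":[0,0,0],"twist":[0,0,0]},
    {"hand":3.5,"travel":[0,0,0],"twist":[0,0,0]},
    {"hand":3.5,"travel":[0,0,0],"twist":[0,0,0]},
    {"hand":3.5,"travel":[0,0,0],"twist":[0,0,0]},
  ],
)

```text
time: 19.35
position: [0.4403, 0.3215, 0.0425]
tool_rot: [0.707, 0.707, 0.001, 0.001]
ft_force: [-0.7, 0.1, 0.3]
grip_width: 0.0615
grip_force: 0.0
```

>>> move_arm(
  commands=[
    {"hand":3.5,"travel":[0,0,0],"twist":[0,0,0]},
    {"hand":3.5,"travel":[0,0,0],"twist":[0,0,0]},
    {"hand":3.5,"travel":[0,0,0],"twist":[0,0,0]},
    {"hand":3.5,"travel":[0,0,0],"twist":[0,0,0]},
  ],
)

```text
time: 19.68
position: [0.4397, 0.3213, 0.0417]
tool_rot: [0.707, 0.707, 0.001, 0.0]
ft_force: [-1.1, 0.0, 3.6]
grip_width: 0.0434
grip_force: 20.0
```

>>> move_arm(
  commands=[
    {"hand":3.5,"travel":[0,0,-1.5],"twist":[0,0,0]},
    {"hand":3.5,"travel":[0,0,-3.5],"twist":[0,0,0]},
    {"hand":3.5,"travel":[0,0,-4],"twist":[0,0,0]},
    {"hand":3.5,"travel":[0,0,-3.5],"twist":[0,0,0]},
    {"hand":3.5,"travel":[-1.7,0.6,-1.5],"twist":[0,0,0]},
  ],
)

```text
time: 20.1
position: [0.4465, 0.3068, 0.1854]
tool_rot: [0.706, 0.708, 0.004, 0.001]
ft_force: [1.7, -0.5, -1.3]
grip_width: 0.0434
grip_force: 20.0
```

>>> move_arm(
  commands=[
    {"hand":3.5,"travel":[-3.4,1.26,0],"twist":[0,0,0]},
    {"hand":3.5,"travel":[-3.4,1.26,0],"twist":[0,0,0]},
    {"hand":3.5,"travel":[-3.4,1.26,0],"twist":[0,0,0]},
    {"hand":3.5,"travel":[-3.4,1.26,0],"twist":[0,0,0]},
    {"hand":3.5,"travel":[-3.4,1.26,0],"twist":[0,0,0]},
  ],
)

```text
time: 20.52
position: [0.5081, 0.1326, 0.1809]
tool_rot: [0.707, 0.707, -0.0, -0.0]
ft_force: [0.7, 0.5, -1.1]
grip_width: 0.0435
grip_force: 20.0
```

>>> move_arm(
  commands=[
    {"hand":3.5,"travel":[-3.4,1.26,0],"twist":[0,0,0]},
    {"hand":3.5,"travel":[-3.4,1.26,0],"twist":[0,0,0]},
    {"hand":3.5,"travel":[-3.4,1.26,0],"twist":[0,0,0]},
    {"hand":3.5,"travel":[-3.4,1.26,0],"twist":[0,0,0]},
    {"hand":3.5,"travel":[-3.4,1.26,0],"twist":[0,0,0]},
  ],
)

```text
time: 20.93
position: [0.571, -0.0376, 0.1806]
tool_rot: [0.707, 0.707, -0.0, -0.001]
ft_force: [0.1, 1.1, -1.3]
grip_width: 0.0434
grip_force: 20.0
```

>>> move_arm(
  commands=[
    {"hand":3.5,"travel":[-3.4,1.26,0],"twist":[0,0,0]},
    {"hand":3.5,"travel":[-3.4,1.26,0],"twist":[0,0,0]},
    {"hand":3.5,"travel":[-3.4,1.26,0],"twist":[0,0,0]},
    {"hand":3.5,"travel":[-1.8,0.6,0],"twist":[0,0,0]},
    {"hand":3.5,"travel":[0,0,0],"twist":[0,0,0]},
  ],
)

```text
time: 21.35
position: [0.6166, -0.1611, 0.1806]
tool_rot: [0.709, 0.705, -0.0, 0.002]
ft_force: [0.3, 0.8, -0.1]
grip_width: 0.0437
grip_force: 20.0
```

>>> move_arm(
  commands=[
    {"hand":3.5,"travel":[0,0,0],"twist":[0,0,0]},
    {"hand":3.5,"travel":[0,0,0],"twist":[0,0,0]},
    {"hand":3.5,"travel":[0,0,0],"twist":[0,0,0]},
    {"hand":3.5,"travel":[0,0,0],"twist":[0,0,0]},
  ],
)

```text
time: 21.68
position: [0.6144, -0.1543, 0.1809]
tool_rot: [0.707, 0.708, -0.0, -0.001]
ft_force: [-0.3, 1.1, -0.1]
grip_width: 0.0433
grip_force: 20.0
```

>>> move_arm(
  commands=[
    {"hand":3.5,"travel":[0,0,2],"twist":[0,0,0]},
    {"hand":3.5,"travel":[0,0,3.5],"twist":[0,0,0]},
    {"hand":3.5,"travel":[0,0,3.5],"twist":[0,0,0]},
    {"hand":3.5,"travel":[0,0,2.2],"twist":[0,0,0]},
    {"hand":3.5,"travel":[0,0,1],"twist":[0,0,0]},
  ],
)

```text
time: 22.1
position: [0.6125, -0.1538, 0.0557]
tool_rot: [0.707, 0.708, -0.001, -0.003]
ft_force: [-0.2, 0.3, -1.5]
grip_width: 0.0434
grip_force: 20.0
```

>>> move_arm(
  commands=[
    {"hand":3.5,"travel":[0,0,0.4],"twist":[0,0,0]},
    {"hand":3.5,"travel":[0,0,0.1],"twist":[0,0,0]},
    {"hand":3.5,"travel":[0,0,0],"twist":[0,0,0]},
    {"hand":3.5,"travel":[0,0,0],"twist":[0,0,0]},
    {"hand":3.5,"travel":[0,0,0],"twist":[0,0,0]},
  ],
)

```text
time: 22.52
position: [0.6162, -0.1564, 0.0558]
tool_rot: [0.707, 0.707, 0.001, 0.002]
ft_force: [0.0, 0.9, -1.9]
grip_width: 0.0434
grip_force: 20.0
```

>>> move_arm(
  commands=[
    {"hand":3.5,"travel":[0,0,0.2],"twist":[0,0,0]},
    {"hand":3.5,"travel":[0,0,0.2],"twist":[0,0,0]},
    {"hand":3.5,"travel":[0,0,0.1],"twist":[0,0,0]},
    {"hand":3.5,"travel":[0,0,0],"twist":[0,0,0]},
    {"hand":3.5,"travel":[0,0,0],"twist":[0,0,0]},
  ],
)

```text
time: 22.93
position: [0.6149, -0.156, 0.0489]
tool_rot: [0.707, 0.707, -0.0, -0.0]
ft_force: [0.1, -0.3, -0.8]
grip_width: 0.0431
grip_force: 20.0
```

>>> move_arm(
  commands=[
    {"hand":3.5,"travel":[0,0,0.2],"twist":[0,0,0]},
    {"hand":3.5,"travel":[0,0,0.1],"twist":[0,0,0]},
    {"hand":3.5,"travel":[0,0,0.1],"twist":[0,0,0]},
    {"hand":3.5,"travel":[0,0,0],"twist":[0,0,0]},
    {"hand":3.5,"travel":[0,0,0],"twist":[0,0,0]},
  ],
)

```text
time: 23.35
position: [0.615, -0.156, 0.0457]
tool_rot: [0.707, 0.707, -0.0, 0.0]
ft_force: [-2.1, -0.3, 5.3]
grip_width: 0.0434
grip_force: 20.0
```

>>> move_arm(
  commands=[
    {"hand":8.0,"travel":[0,0,0],"twist":[0,0,0]},
    {"hand":8.0,"travel":[0,0,0],"twist":[0,0,0]},
    {"hand":8.0,"travel":[0,0,0],"twist":[0,0,0]},
    {"hand":8.0,"travel":[0,0,0],"twist":[0,0,0]},
    {"hand":8.0,"travel":[0,0,-1.5],"twist":[0,0,0]},
  ],
)

```text
time: 23.77
position: [0.613, -0.1552, 0.0573]
tool_rot: [0.707, 0.707, -0.001, -0.003]
ft_force: [-0.5, 0.4, -0.3]
grip_width: 0.0687
grip_force: 0.0
```

>>> move_arm(
  commands=[
    {"hand":8.7,"travel":[0,0,-3],"twist":[0,0,0]},
    {"hand":8.7,"travel":[0,0,-4],"twist":[0,0,0]},
    {"hand":8.7,"travel":[0,0,-3],"twist":[0,0,0]},
    {"hand":8.7,"travel":[1.7,-0.75,0],"twist":[0,0,0]},
    {"hand":8.7,"travel":[3.4,-1.45,0],"twist":[0,0,0]},
  ],
)

```text
time: 24.18
position: [0.5973, -0.109, 0.1632]
tool_rot: [0.709, 0.706, 0.002, 0.006]
ft_force: [-0.0, 0.8, -0.2]
grip_width: 0.0866
grip_force: 0.0
```

>>> move_arm(
  commands=[
    {"hand":8.7,"travel":[3.4,-1.45,0],"twist":[0,0,0]},
    {"hand":8.7,"travel":[3.4,-1.45,0],"twist":[0,0,0]},
    {"hand":8.7,"travel":[3.4,-1.45,0],"twist":[0,0,0]},
    {"hand":8.7,"travel":[3.4,-1.45,0],"twist":[0,0,0]},
    {"hand":8.7,"travel":[3.4,-1.45,0],"twist":[0,0,0]},
  ],
)

```text
time: 24.6
position: [0.5197, 0.0664, 0.16]
tool_rot: [0.707, 0.707, 0.0, 0.0]
ft_force: [1.1, 0.2, 0.0]
grip_width: 0.0872
grip_force: 0.0
```

>>> move_arm(
  commands=[
    {"hand":8.7,"travel":[3.4,-1.45,0],"twist":[0,0,0]},
    {"hand":8.7,"travel":[3.4,-1.45,0],"twist":[0,0,0]},
    {"hand":8.7,"travel":[3.4,-1.45,0],"twist":[0,0,0]},
    {"hand":8.7,"travel":[3.4,-1.45,0],"twist":[0,0,0]},
    {"hand":8.7,"travel":[2.0,-0.75,0],"twist":[0,0,0]},
  ],
)

```text
time: 25.02
position: [0.4527, 0.2237, 0.16]
tool_rot: [0.706, 0.708, -0.0, -0.001]
ft_force: [0.1, -1.0, -0.4]
grip_width: 0.087
grip_force: 0.0
```

>>> move_arm(
  commands=[
    {"hand":8.7,"travel":[0,0,0],"twist":[0,0,0]},
    {"hand":8.7,"travel":[0,0,0],"twist":[0,0,0]},
    {"hand":8.7,"travel":[0,0,0],"twist":[0,0,0]},
    {"hand":8.7,"travel":[0,0,0],"twist":[0,0,0]},
  ],
)

```text
time: 25.35
position: [0.4559, 0.2201, 0.16]
tool_rot: [0.708, 0.707, 0.0, 0.0]
ft_force: [0.4, -0.0, 0.7]
grip_width: 0.0871
grip_force: 0.0
```

Run:
```python
from h import *
from rig import robot
o,c=wrist(robot);print(o["position"])
cv2.imwrite("pics/w4.png",c["frame"][:,:,::-1])
for v in (190,200,210): print(v,hit(c,256,v,.06).round(4),hit(c,256,v,.044).round(4))
```

```text
[0.45589079 0.22011608 0.16004532]
190 [0.4565 0.2268 0.06  ] [0.4566 0.2222 0.044 ]
200 [0.4565 0.2166 0.06  ] [0.4566 0.2113 0.044 ]
210 [0.4565 0.2061 0.06  ] [0.4566 0.2002 0.044 ]
```

View pics/w4.png

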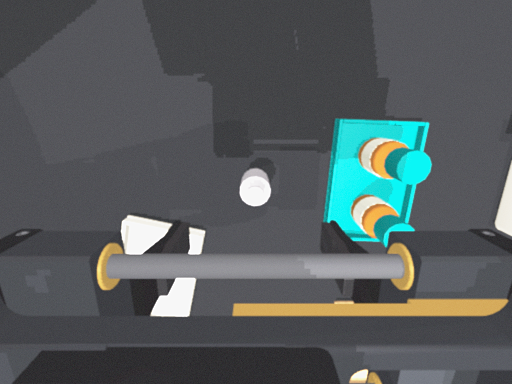

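The weight's shoulder disc is at about (256,190), which gives (0.4565,0.222) and matches. Both ambers are upright in the teal tray. Going down to the cylinder.

>>> move_arm(
  commands=[
    {"hand":8.7,"travel":[0.1,0,2.5],"twist":[0,0,0]},
    {"hand":8.7,"travel":[0,0,3.5],"twist":[0,0,0]},
    {"hand":8.7,"travel":[0,0,3.5],"twist":[0,0,0]},
    {"hand":8.7,"travel":[0,0,2.2],"twist":[0,0,0]},
    {"hand":8.7,"travel":[0,0,1],"twist":[0,0,0]},
  ],
)

```text
time: 25.82
position: [0.4541, 0.2205, 0.0302]
tool_rot: [0.708, 0.706, -0.002, -0.001]
ft_force: [-0.4, -1.3, 0.3]
grip_width: 0.0874
grip_force: 0.0
```

>>> move_arm(
  commands=[
    {"hand":8.7,"travel":[0,0,0.3],"twist":[0,0,0]},
    {"hand":2.4,"travel":[0,0,0],"twist":[0,0,0]},
    {"hand":2.4,"travel":[0,0,0],"twist":[0,0,0]},
    {"hand":2.4,"travel":[0,0,0],"twist":[0,0,0]},
    {"hand":2.4,"travel":[0,0,0],"twist":[0,0,0]},
  ],
  force=40,
)

```text
time: 26.23
position: [0.4561, 0.2223, 0.0314]
tool_rot: [0.707, 0.707, 0.001, 0.001]
ft_force: [0.8, 0.3, -1.2]
grip_width: 0.0679
grip_force: 0.0
```

>>> move_arm(
  commands=[
    {"hand":2.4,"travel":[0,0,0],"twist":[0,0,0]},
    {"hand":2.4,"travel":[0,0,0],"twist":[0,0,0]},
    {"hand":2.4,"travel":[0,0,0],"twist":[0,0,0]},
    {"hand":2.4,"travel":[0,0,0],"twist":[0,0,0]},
    {"hand":2.4,"travel":[0,0,0],"twist":[0,0,0]},
  ],
)

```text
time: 26.65
position: [0.4551, 0.2221, 0.0302]
tool_rot: [0.707, 0.707, 0.0, 0.0]
ft_force: [-0.0, 0.8, 0.5]
grip_width: 0.0346
grip_force: 0.0
```

>>> move_arm(
  commands=[
    {"hand":2.4,"travel":[0,0,0],"twist":[0,0,0]},
    {"hand":2.4,"travel":[0,0,0],"twist":[0,0,0]},
  ],
)

```text
time: 26.82
position: [0.4553, 0.2221, 0.0301]
tool_rot: [0.707, 0.707, 0.0, 0.0]
ft_force: [-0.6, -0.0, 1.2]
grip_width: 0.0311
grip_force: 40.0
```

>>> move_arm(
  commands=[
    {"hand":2.4,"travel":[0,0,-1.5],"twist":[0,0,0]},
    {"hand":2.4,"travel":[0,0,-3.5],"twist":[0,0,0]},
    {"hand":2.4,"travel":[0,0,-4],"twist":[0,0,0]},
    {"hand":2.4,"travel":[0,0,-4],"twist":[0,0,0]},
    {"hand":2.4,"travel":[-1.7,1.1,0],"twist":[0,0,0]},
  ],
)

```text
time: 27.23
position: [0.4676, 0.2078, 0.166]
tool_rot: [0.706, 0.708, 0.005, 0.002]
ft_force: [0.8, -0.2, -3.3]
grip_width: 0.0308
grip_force: 40.0
```

>>> move_arm(
  commands=[
    {"hand":2.4,"travel":[-3.4,2.2,0],"twist":[0,0,0]},
    {"hand":2.4,"travel":[-3.4,2.2,0],"twist":[0,0,0]},
    {"hand":2.4,"travel":[-3.4,2.2,0],"twist":[0,0,0]},
    {"hand":2.4,"travel":[-3.4,2.2,0],"twist":[0,0,0]},
    {"hand":2.4,"travel":[-3.4,2.2,0],"twist":[0,0,0]},
  ],
)

```text
time: 27.65
position: [0.5758, 0.0335, 0.1592]
tool_rot: [0.707, 0.707, -0.001, -0.001]
ft_force: [1.4, 0.8, -2.9]
grip_width: 0.0311
grip_force: 40.0
```

>>> move_arm(
  commands=[
    {"hand":2.4,"travel":[-3.4,2.2,0],"twist":[0,0,0]},
    {"hand":2.4,"travel":[-1.9,1.2,0],"twist":[0,0,0]},
    {"hand":2.4,"travel":[0,0,0],"twist":[0,0,0]},
    {"hand":2.4,"travel":[0,0,0],"twist":[0,0,0]},
    {"hand":2.4,"travel":[0,0,0],"twist":[0,0,0]},
  ],
)

```text
time: 28.07
position: [0.6082, -0.0172, 0.1588]
tool_rot: [0.707, 0.707, -0.001, -0.002]
ft_force: [-0.2, 0.2, -2.6]
grip_width: 0.0309
grip_force: 40.0
```

>>> move_arm(
  commands=[
    {"hand":2.4,"travel":[0,0,2],"twist":[0,0,0]},
    {"hand":2.4,"travel":[0,0,3.5],"twist":[0,0,0]},
    {"hand":2.4,"travel":[0,0,3],"twist":[0,0,0]},
    {"hand":2.4,"travel":[0,0,2],"twist":[0,0,0]},
    {"hand":2.4,"travel":[0,0,1],"twist":[0,0,0]},
  ],
)

```text
time: 28.48
position: [0.6064, -0.0156, 0.0419]
tool_rot: [0.706, 0.708, -0.002, -0.003]
ft_force: [-0.0, -0.2, -2.8]
grip_width: 0.0304
grip_force: 40.0
```

>>> move_arm(
  commands=[
    {"hand":2.4,"travel":[0,0,0],"twist":[0,0,0]},
    {"hand":2.4,"travel":[0,0,0],"twist":[0,0,0]},
    {"hand":2.4,"travel":[0,0,0],"twist":[0,0,0]},
    {"hand":2.4,"travel":[0,0,0],"twist":[0,0,0]},
  ],
)

```text
time: 28.82
position: [0.6113, -0.0179, 0.0469]
tool_rot: [0.707, 0.707, 0.001, 0.001]
ft_force: [-0.7, 0.5, -3.3]
grip_width: 0.031
grip_force: 40.0
```

Needs TCP ≈ 0.034.

>>> move_arm(
  commands=[
    {"hand":2.4,"travel":[0,0,0.4],"twist":[0,0,0]},
    {"hand":2.4,"travel":[0,0,0.3],"twist":[0,0,0]},
    {"hand":2.4,"travel":[0,0,0.2],"twist":[0,0,0]},
    {"hand":2.4,"travel":[0,0,0],"twist":[0,0,0]},
    {"hand":2.4,"travel":[0,0,0],"twist":[0,0,0]},
  ],
)

```text
time: 29.23
position: [0.6099, -0.018, 0.0359]
tool_rot: [0.707, 0.707, -0.0, -0.0]
ft_force: [-0.5, -0.8, -3.1]
grip_width: 0.0309
grip_force: 40.0
```

>>> move_arm(
  commands=[
    {"hand":2.4,"travel":[0,0,0.1],"twist":[0,0,0]},
    {"hand":2.4,"travel":[0,0,0.1],"twist":[0,0,0]},
    {"hand":2.4,"travel":[0,0,0.1],"twist":[0,0,0]},
    {"hand":2.4,"travel":[0,0,0],"twist":[0,0,0]},
    {"hand":2.4,"travel":[0,0,0],"twist":[0,0,0]},
  ],
)

```text
time: 29.65
position: [0.6102, -0.018, 0.0341]
tool_rot: [0.707, 0.707, 0.0, 0.0]
ft_force: [-3.0, 0.9, 6.0]
grip_width: 0.0312
grip_force: 40.0
```

Contact. Releasing, rising and checking.

>>> move_arm(
  commands=[
    {"hand":5.0,"travel":[0,0,0],"twist":[0,0,0]},
    {"hand":5.0,"travel":[0,0,0],"twist":[0,0,0]},
    {"hand":5.0,"travel":[0,0,0],"twist":[0,0,0]},
    {"hand":5.0,"travel":[0,0,0],"twist":[0,0,0]},
    {"hand":5.0,"travel":[0,0,0],"twist":[0,0,0]},
  ],
)

```text
time: 30.07
position: [0.6102, -0.018, 0.0329]
tool_rot: [0.707, 0.707, 0.0, 0.0]
ft_force: [0.1, 0.2, -0.7]
grip_width: 0.0486
grip_force: 0.0
```

>>> move_arm(
  commands=[
    {"hand":5.0,"travel":[0,0,-1],"twist":[0,0,0]},
    {"hand":5.0,"travel":[0,0,-2.5],"twist":[0,0,0]},
    {"hand":5.0,"travel":[0,0,-4],"twist":[0,0,0]},
    {"hand":5.0,"travel":[0,0,-4],"twist":[0,0,0]},
    {"hand":5.0,"travel":[0,0,-4],"twist":[0,0,0]},
  ],
)

```text
time: 30.48
position: [0.6096, -0.0179, 0.19]
tool_rot: [0.707, 0.707, -0.0, -0.0]
ft_force: [1.2, 0.9, 0.2]
grip_width: 0.0502
grip_force: 0.0
```

>>> move_arm(
  commands=[
    {"hand":5.0,"travel":[-3.5,-2,-2],"twist":[0,0,0]},
    {"hand":5.0,"travel":[-3.5,-2,-1],"twist":[0,0,0]},
    {"hand":5.0,"travel":[-3.5,-2,0],"twist":[0,0,0]},
    {"hand":5.0,"travel":[-3.5,-2,0],"twist":[0,0,0]},
    {"hand":5.0,"travel":[-3.5,-2,0],"twist":[0,0,0]},
  ],
)

```text
time: 30.9
position: [0.5106, -0.1916, 0.2179]
tool_rot: [0.707, 0.707, 0.0, 0.001]
ft_force: [0.7, -0.7, 0.3]
grip_width: 0.05
grip_force: 0.0
```

>>> move_arm(
  commands=[
    {"hand":5.0,"travel":[-3.5,-2,0],"twist":[0,0,0]},
    {"hand":5.0,"travel":[-3.5,-2,0],"twist":[0,0,0]},
    {"hand":5.0,"travel":[-3.5,-2,0],"twist":[0,0,0]},
    {"hand":5.0,"travel":[-3,-1,0],"twist":[0,0,0]},
    {"hand":5.0,"travel":[0,0,0],"twist":[0,0,0]},
  ],
)

```text
time: 31.32
position: [0.44, -0.3317, 0.2177]
tool_rot: [0.709, 0.705, -0.001, 0.003]
ft_force: [0.2, -0.5, 0.1]
grip_width: 0.05
grip_force: 0.0
```

Run:
```python
from h import *
from rig import robot
t=robot.camera("top");s=robot.camera("scene")
cv2.imwrite("pics/end.png",cv2.resize(np.hstack([t["frame"][60:260],s["frame"][120:320]])[:,:,::-1],(800,157)))
a=cv2.resize(t["frame"][80:250,100:440],(800,400));b=cv2.resize(s["frame"][150:300,130:400],(356,200))
im=np.zeros((600,800,3),np.uint8);im[:400]=a;im[400:,:356]=b
cv2.imwrite("pics/end.png",im[:,:,::-1])
for n,z in(("blue",.048),("white",.035),("orange",.05)):
    for k in blobs(t,*R[n],amin=100):
        if cv2.contourArea(k)<900: print(n,hit(t,*cen(k),z).round(4))
```

```text
blue [ 0.4683 -0.012   0.048 ]
white [ 0.4465 -0.113   0.035 ]
white [ 0.613  -0.0196  0.035 ]
orange [ 0.6132 -0.2182  0.05  ]
orange [ 0.6145 -0.1563  0.05  ]
```

View pics/end.png

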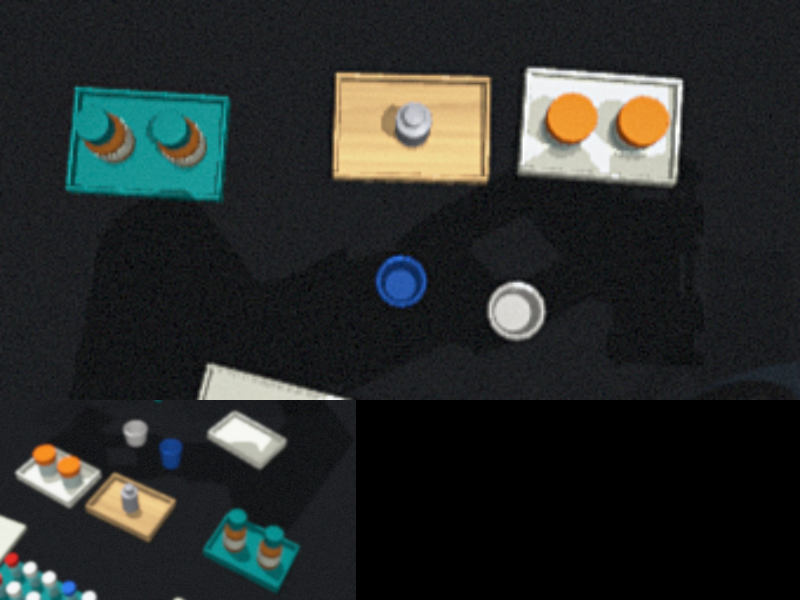

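The pictures show all five things upright in their trays: ambers at (105,133) and (178,136), weight (413,120), jars (572,117) and (642,121). The cup and crucible have not moved. I hand the job in.

```bash
python3 -c "
from rig import robot
print(robot.hand_in())"
```

```text
the job is handed in; nothing more can be done
None
```

The job is handed in: both amber bottles are upright in the teal tray, both clear jars in the rightmost white tray and the weight in the wooden tray, with the cup and crucible unmoved in the last top view; the hand-in gave no verdict.

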